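Spring clip held open astride a raw test tile

TASK

The spring clip is kept on the front wall of the open tool tin. Squeeze its handles so that the jaws spread clear of the wall, lift it off, and bring it to the taller of the two upright raw-clay test tiles. Finish while holding it there, squeezed almost fully open, one jaw on each side of the middle of the tile's top edge (within 2 cm) and the jaw tips at least about 1 cm below that edge, without touching the tile, so that I can slip a paper tag in before it closes; raw clay chips, so do not knock or shift either tile, and leave the other things where they are.

Things in the scene. Friction and masses are not known exactly. Their poses are not given: they have to be found in the camera images.
- clip: Black plastic spring clip, 90 mm tall, 24 mm deep along its steel pin. Origin: middle of the pin. Handles up (z), jaws down to 48 mm below the pin; x: squeezing direction, square to the wall it sits on; y: along the pin. Handles lean outward to tips 42 mm above the pin, 55 mm apart over their outsides. Squeezed fully they stop parallel, 28 mm apart over the outsides, from 3 to 48 mm above the pin.
- clip_far (a joint): Turn of the far (+x) lever about the pin, rad; the near one turns alike. 0: on the tin's wall; 0.30: fully open, at its stop. Sprung shut: it takes about 5 N on each handle tip to start, and 8 N (at the tips) to 13 N (30 mm above the pin) to hold fully open; a grip of 20 to 40 N is right. Let go, it snaps shut.
- jaw_far (a point): Tip of the jaw on the clip's +x side, at its inner edge, 48 mm below the pin (46 mm when open). The space between the jaws is free up to 10 mm below the pin. As the handles are squeezed their tips rise 5 mm against the pin, so the clip sinks about 5 mm between fingers that hold the tips, and further if the finger pads swing forward as they close.
- jaw_near (a point): Tip of the jaw on the clip's -x side, at its inner edge. jaw_far to jaw_near: 2 mm apart on the tin's wall, 30 mm fully open.
- tool_tin: Pressed-steel tool tin, fixed on the bench, 161 (x) x 240 (y) x 85 mm high without its lid; the lid is thrown back and stands up behind, to about 245 mm high. Origin: centre of the underside; x points to the back, y along the front wall.
- tin_rim (a point): Middle of the top edge of the tin's front wall (2 mm thick, along the tin's y, 85 mm above the bench). The clip sits astride it, its jaw tips 12 mm below the edge, anywhere within 75 mm of the middle.
- tile_tall: The taller test tile: unfired brown clay, an upside-down T standing loose, 0.32 kg (varies). Upright wall 8 mm thick (x), 90 mm wide (y), 120 mm high overall, with a 9 mm hanging hole 14 mm below the top edge; foot 64 (x) x 90 (y) x 8 mm. Origin: centre of the underside; x is square to the wall, y along it.
- tile_tall_edge (a point): Middle of the top edge of the taller tile, 120 mm above the bench; x and y as for the tile.
- tile_short: The other test tile, the same but 80 mm high, 0.24 kg. To be left alone. Origin: centre of the underside.
- spice_jar: Small closed glass jar, 45 x 45 x 80 mm, standing behind the tiles. Origin: centre of the underside. Bystander.
- loop_tool: Wooden loop tool, 21 x 184 x 12 mm, lying in front of the tiles. Bystander.
- tape_1: Roll of masking tape, 100 x 98 x 25 mm, lying flat behind the tiles. Bystander.
Not all that is in view belongs to the job. What is shaped like the tile_tall but orange is not meant.

How it is judged:
On the way, in this order (a step that is already met when the one before it is completed fails the run):
1. the clip is spread (jaw tips more than 18 mm apart) while still astride the tin's wall (distance between jaw_far and jaw_near above 0.018 m and height (world z) of jaw_far below 0.09 m), for 0.1 s.
2. the clip is lifted clear of the tin in the fingers (height (world z) of each of jaw_far, jaw_near above 0.095 m and contact force between clip and tool_tin below 0.1 N and contact force between clip and the fingers above 2 N), for 0.2 s.
At the end, for the whole second after the job is handed in: The fingers hold the clip still, jaw tips over 22 mm apart (fully open: 30), one each side of the taller tile's wall, both at least 8 mm below its top edge and within 22 mm of the edge's middle, not touching the tile; the tile is upright, within 8 mm of where it stood (distance between jaw_far and jaw_near above 0.022 m and z of each of jaw_far, jaw_near in the frame of tile_tall_edge below -0.008 m and y of jaw_far in the frame of tile_tall_edge between -0.022 and 0.022 m and y of jaw_near in the frame of tile_tall_edge between -0.022 and 0.022 m and ((x of jaw_far in the frame of tile_tall_edge above 0.004 m and x of jaw_near in the frame of tile_tall_edge below -0.004 m) or (x of jaw_far in the frame of tile_tall_edge below -0.004 m and x of jaw_near in the frame of tile_tall_edge above 0.004 m)) and contact force between clip and tile_tall below 0.2 N and contact force between clip and the fingers above 2 N and angle between tile_tall's own z axis and vertical below 0.05 rad and distance of tile_tall from where it was at the start of the episode below 0.008 m and linear speed of clip below 0.03 m/s); the arm keeps its last pose, push and grip.
It fails at once if the taller tile is knocked or pushed (more than 5 N) (contact force between tile_tall and clip above 5 N or contact force between tile_tall and the arm above 5 N or contact force between tile_tall and the fingers above 5 N).
It fails at once if the taller tile is shifted by more than 8 mm or tipped (distance of tile_tall from where it was at the start of the episode above 0.008 m or angle between tile_tall's own z axis and vertical above 0.08 rad).
It fails at once if the shorter tile is knocked or shifted (distance of tile_short from where it was at the start of the episode above 0.008 m or contact force between tile_short and clip above 5 N or contact force between tile_short and the arm above 5 N or contact force between tile_short and the fingers above 5 N).
It fails at once if a bystander is moved by more than 2 cm (distance of any of spice_jar, loop_tool, tape_1 from where it was at the start of the episode above 0.02 m).
It fails at once if the clip is dropped (height (world z) of clip below 0.06 m).
It also fails if it takes over 38 s, if anything falls off the work surface, if the arm or the gripper's body presses on something with over 40 N, if the wrist force passes 120 N, or if a joint passes its speed limit or range.

ROBOT

A 7-joint arm with a two-finger parallel gripper is mounted at the origin on a cart in front of the work surface, level with it; the furniture and walls round the work are solid. World frame = base frame: x ahead of the robot, y to its left, z up, the work surface at z = 0. Lengths are in m, angles in rad, forces in N, time in s.
With the tool pointing down it reaches from about 0.35 to 0.775 m from the base axis. Payload 3.1 kg.
Tool frame: the origin (TCP) lies at the very end of the fingers, on their centre line; the grasp point (between the pads) lies hold_point_z behind it (hold_point_z is the distance from the TCP to the grasp point, in m); z points along the fingers, y is the direction in which the jaws open and shut (so a half turn about z gives the same grasp; the last joint's range is limited). The gripper opens to 85 mm and grips with 20 to 120 N. Pads are 22 mm wide; open, the fingers measure 114 mm over their backs; the gripper's body (76 mm by 85 mm) begins 54 mm behind the grasp point. The pads swing forward as they close: fully open they stand 13 mm farther back than shut.
Start: joints at [1.141, 0.311, 0.014, 1.512, -0.004, 1.319, -0.027], TCP at [0.208, -0.509, 0.231] pointing down, gripper open.
Joint ranges: [-2.7, 2.7], [-0.3, 1.91], [-1.27, 1.3], [0.12, 2.57], [-1.44, 4.58], [0.2, 2.03], [-3.05, 3.05]. Speed limits (rad/s): [2.79, 2.79, 3.14, 3.14, 3.14, 3.14, 3.14].

INTERFACE

Orientations are given as a unit quaternion [x, y, z, w].
In Python, from bench import read_state, snapshot, calibration, sign_off, hold_point_z gives the robot as it stands. The module is installed in compiled form; this text tells all that it offers.
- The arm moves only by the tool servo_tool, never from a script. Its argument "plan" is a list of rows, each an object with "gripper": the gripper's target within -1 to 1 (shut at 1, half-way at 0, fully open at -1); "travel": the shift along the tool's x, y, z in m, a list of three; "turn": the turn about the tool's z in degrees. In form: [{"gripper": gripper, "travel": [x, y, z], "turn": turn}, ...]. A call has 1 to 12 rows; each row is the pose to reach, as a shift and turn from the pose commanded when the call began, along the tool's axes at that moment; what a row does not reach only later rows make up. A row lasts 1/10 s, in which the tool goes at most 50 mm and 8.59 degrees, less where a joint would pass 70% of its speed; a pose out of reach is approached as far as the arm can. A call with a gripper value outside its range is refused whole. The fingers move at their own pace and stop on an object; "squeeze" is the grip in N (left out, the last holds). Time passes only in rows, so rows that repeat a pose let the fingers close. It gives the time, the measured TCP pose, the force and the opening at its end, in the units of the state.
- read_state(): the state, without advancing time (a new reading comes with each control period).
- snapshot(name): name is "side" or "top"; returns (picture, depth): 420x560x3 uint8, red, green, blue; 420x560 float32, m along the optical axis (not along the pixel's ray), 0 where there is no reading.
- calibration(name): a dict with "intrinsics" (3x3 intrinsics, pixels), "k1" (the pictures are not rectified: a ray, as slopes to the right and down, at radius r is drawn at 1 + k1 r^2 times it, then the intrinsics apply), "origin" and "rotation" of the camera in the world. Camera axes: x right, y up, looking along -z (the intrinsics and any distortion apply to the point x, -y, -z); pixel columns grow to the right and rows downward; lengths in m; the calibration is good to about 2 mm. A picture is of the moment at which its call begins. calibration takes no time and is no camera call.
- sign_off(): hands the job in, once; it reports no verdict.
The state is a dict: "time": time; "joint_positions": joint angles; "joint_vel": joint speeds; "tau": joint torques, N m; "tool_pos": TCP position; "ee_rot": TCP orientation; "wrist_force": force on the tool from outside, world axes, zero at the start; "wrist_torque": the same for the moment, N m; "gripper_width": finger opening in m.
Only numpy, scipy, OpenCV 4.12 (cv2) and the standard library are available. Lean on these libraries where they do the work, as an engineer would, in place of code of your own. Each camera call takes 0.05 s, during which the arm holds its last target.

## Working session

There is one attempt and no reset: what is moved stays moved. The work goes in short steps, Python scripts to look and compute and a tool call to move; the robot and the scene stay as the last step left them, time stands still between calls to the robot, and variables do not carry over. Pictures are saved under pics/ and viewed, and the job is handed in when it is done.

Besides the shell and the picture viewer there is one more tool, called after "Request:" as name(argument=value, ...) on one line, values as JSON. servo_tool: Moves the arm, as the interface text tells. Its arguments: {"type":"object","properties":{"plan":{"type":"array","items":{"type":"object","properties":{"gripper":{"type":"number"},"travel":{"type":"array","items":{"type":"number"}},"turn":{"type":"number"}}}},"squeeze":{"type":"number"}},"required":["plan"]}

```bash
mkdir -p pics
python3 - <<'E'
from bench import *
import bench,cv2,numpy as np
print(hold_point_z if not callable(hold_point_z) else hold_point_z())
s=read_state();print(s)
for n in("side","top"):
    c=calibration(n);print(n,c)
    p,d=snapshot(n);cv2.imwrite(f"pics/{n}0.png",p[:,:,::-1]);np.savez(f"{n}0.npz",p=p,d=d);print(p.shape,d.min(),d.max())
E
```

```text
0.0187
{'time': 0.0, 'joint_positions': array([ 1.14128588,  0.31175003,  0.01402247,  1.51303664, -0.00441836,
        1.31918845, -0.02720334]), 'joint_vel': array([-1.71908019e-03, -1.37484282e-04,  6.84263199e-04, -3.46348076e-04,
        1.70465212e-03,  8.48205006e-05, -5.32243324e-04]), 'tau': array([-6.20045557e-04, -3.79914808e+01,  1.45643363e-01, -2.30591261e+01,
        1.21996566e-02,  1.37602421e-02, -1.11595665e-05]), 'tool_pos': array([ 0.2077207 , -0.50849233,  0.23021601]), 'ee_rot': array([ 9.81254688e-01,  1.92711843e-01, -2.69703147e-04, -1.14439497e-03]), 'wrist_force': array([-0.36971735, -0.14100476, -0.53388379]), 'wrist_torque': array([ 0.05091032, -0.03727346,  0.00175291]), 'gripper_width': 0.08524549659383915}
side {'intrinsics': array([[403.77327041,   0.        , 280.28252843],
       [  0.        , 403.77327041, 210.63095628],
       [  0.        ,   0.        ,   1.        ]]), 'k1': -0.04604595880555035, 'origin': array([0.47968846, 0.88411633, 0.57253061]), 'rotation': array([-0.01359574,  0.51682304,  0.85568577, -0.02260445])}
(420, 560, 3) 0.0 3.3426673
top {'intrinsics': array([[388.11737721,   0.        , 280.02706299],
       [  0.        , 388.11737721, 214.03084868],
       [  0.        ,   0.        ,   1.        ]]), 'k1': 0.010621184683012121, 'origin': array([ 0.3857218 , -0.02431395,  1.06690577]), 'rotation': array([ 0.04684275, -0.0514172 , -0.70222986,  0.70854446])}
(420, 560, 3) 0.0 2.0176368
```

View pics/side0.png

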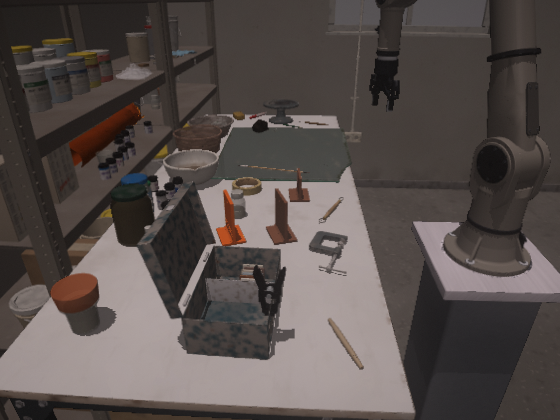

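View pics/top0.png

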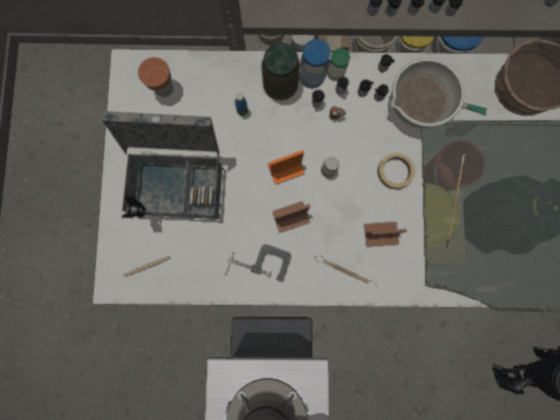

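```bash
cat > h.py <<'E'
import numpy as np,cv2
from bench import *
from scipy.spatial.transform import Rotation as R
def ray(n,uv):
    c=calibration(n);K=c['intrinsics'];uv=np.atleast_2d(uv).astype(float)
    d=np.stack([(uv[:,0]-K[0,2])/K[0,0],(uv[:,1]-K[1,2])/K[1,1]],1)
    u=d.copy()
    for _ in range(20):
        u=d/(1+c['k1']*(u**2).sum(1,keepdims=True))
    v=np.c_[u[:,0],-u[:,1],-np.ones(len(u))]
    return np.array(c['origin']),R.from_quat(c['rotation']).apply(v)
def onz(n,uv,z):
    o,v=ray(n,uv);return o+v*((z-o[2])/v[:,2])[:,None]
def cloud(n,d,uv):
    uv=np.atleast_2d(uv);o,v=ray(n,uv);return o+v*d[uv[:,1],uv[:,0]][:,None]
def proj(n,P):
    c=calibration(n);K=c['intrinsics'];q=R.from_quat(c['rotation']).inv().apply(np.atleast_2d(P)-c['origin'])
    s=np.c_[q[:,0]/-q[:,2],-q[:,1]/-q[:,2]];s=s*(1+c['k1']*(s**2).sum(1,keepdims=True))
    return s*[K[0,0],K[1,1]]+[K[0,2],K[1,2]]
def allcloud(n,d):
    h,w=d.shape;vv,uu=np.mgrid[:h,:w];return cloud(n,d,np.c_[uu.ravel(),vv.ravel()]).reshape(h,w,3)
def crop(p,x0,y0,x1,y1,k,f):
    cv2.imwrite(f,cv2.resize(np.ascontiguousarray(p[y0:y1,x0:x1,::-1]),None,fx=k,fy=k,interpolation=cv2.INTER_CUBIC))
E
python3 - <<'E'
from h import *
t=np.load('top0.npz');s=np.load('side0.npz')
crop(t['p'],95,100,235,230,5,'pics/t_tin.png')
crop(t['p'],255,140,415,260,5,'pics/t_tile.png')
crop(s['p'],180,160,340,360,3,'pics/s_tin.png')
T=allcloud('top',t['d']);S=allcloud('side',s['d'])
for n,C,b in(('top',T,(100,110,230,225)),('side',S,(180,240,300,360))):
    x0,y0,x1,y1=b;c=C[y0:y1,x0:x1].reshape(-1,3)
    print(n,np.histogram(c[:,2],bins=np.arange(-.02,.27,.01)))
E
```

```text
top (array([   0, 2997, 5154,  236,  298,  267,  281,  455,  287,  242,  419,
        233,  218,  226,  324,  261,  274,  273,  320,  245,  268,  257,
         46,   27,   16,  905,  103,    0,    0]), array([-0.02, -0.01,  0.  ,  0.01,  0.02,  0.03,  0.04,  0.05,  0.06,
        0.07,  0.08,  0.09,  0.1 ,  0.11,  0.12,  0.13,  0.14,  0.15,
        0.16,  0.17,  0.18,  0.19,  0.2 ,  0.21,  0.22,  0.23,  0.24,
        0.25,  0.26,  0.27]))
side (array([   0, 1169, 4784,  750,  779,  819,  940, 1104,  849,  824,  836,
        282,  209,  200,  304,  169,  125,  109,   86,    0,    0,    0,
          0,    0,    0,    0,    0,    0,    0]), array([-0.02, -0.01,  0.  ,  0.01,  0.02,  0.03,  0.04,  0.05,  0.06,
        0.07,  0.08,  0.09,  0.1 ,  0.11,  0.12,  0.13,  0.14,  0.15,
        0.16,  0.17,  0.18,  0.19,  0.2 ,  0.21,  0.22,  0.23,  0.24,
        0.25,  0.26,  0.27]))
```

View pics/t_tin.png

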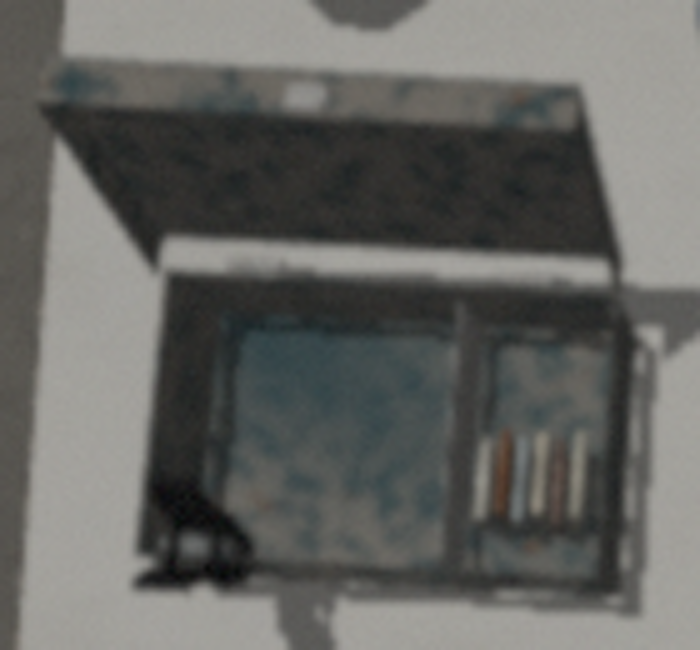

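View pics/t_tile.png

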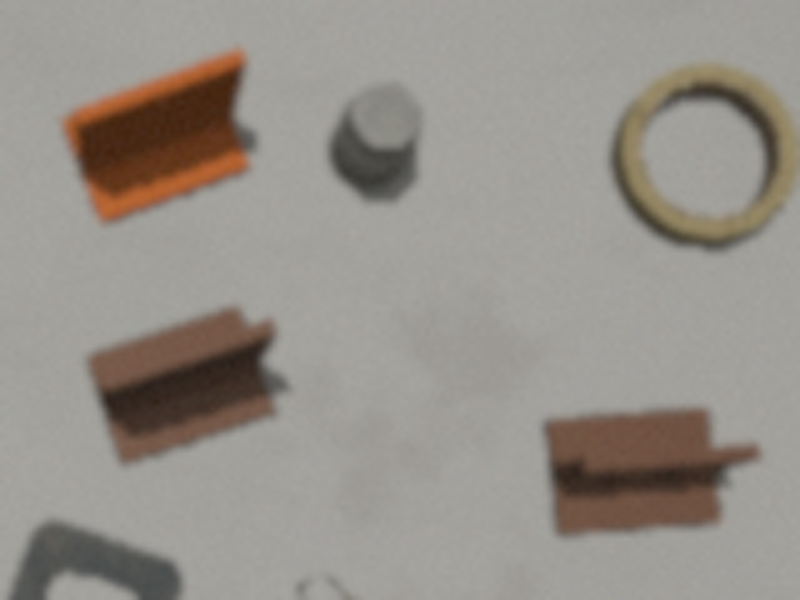

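View pics/s_tin.png

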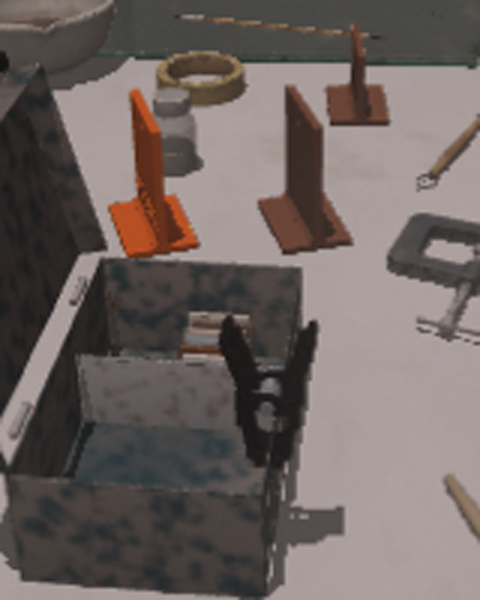

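Run:
```python
from h import *
t=np.load('top0.npz');s=np.load('side0.npz')
T=allcloud('top',t['d']);S=allcloud('side',s['d'])
np.set_printoptions(precision=4,suppress=True)
# brown tiles: any points in ROI z>0.02
for nm,b in(('A',(268,195,318,235)),('B',(360,215,412,250))):
    x0,y0,x1,y1=b;c=T[y0:y1,x0:x1].reshape(-1,3);
    for lo,hi in((.004,.014),(.015,.2)):
        q=c[(c[:,2]>lo)&(c[:,2]<hi)]
        print('top',nm,lo,len(q),q.mean(0),q.min(0),q.max(0),cv2.minAreaRect((q[:,:2]*1000).astype(np.float32)))
for nm,b in(('A',(262,185,302,248)),('B',(285,165,315,205))):
    x0,y0,x1,y1=b;c=S[y0:y1,x0:x1].reshape(-1,3)
    for lo,hi in((.004,.014),(.015,.2)):
        q=c[(c[:,2]>lo)&(c[:,2]<hi)]
        print('side',nm,lo,len(q),q.mean(0),q.min(0),q.max(0),cv2.minAreaRect((q[:,:2]*1000).astype(np.float32)))
# tin
x0,y0,x1,y1=100,110,230,225
c=T[y0:y1,x0:x1].reshape(-1,3)
for lo,hi in((.07,.095),(.10,.18)):
    q=c[(c[:,2]>lo)&(c[:,2]<hi)];print('tin',lo,len(q),q.min(0),q.max(0))
# clip: dark
def clipm(P,C,b):
    x0,y0,x1,y1=b;m=np.zeros(P.shape[:2],bool);m[y0:y1,x0:x1]=1
    return m&(C[...,2]>.095)&(C[...,2]<.18)&(P.max(2)<60)
for n,P,C,b in(('top',t['p'],T,(118,190,150,222)),('side',s['p'],S,(245,255,295,320))):
    m=clipm(P,C,b);q=C[m];print(n,m.sum(),q.min(0),q.max(0),q.mean(0))
    for z in np.arange(.1,.17,.01):
        k=q[(q[:,2]>=z)&(q[:,2]<z+.01)]
        if len(k):print(' ',round(z,2),len(k),k.min(0)[:2],k.max(0)[:2],k.mean(0)[:2])
```

```text
top A 0.004 506 [ 0.5224 -0.0617  0.008 ] [ 0.4799 -0.1302  0.004 ] [ 0.5854 -0.0053  0.0139] ((533.30712890625, -67.77517700195312), (126.57278442382812, 103.45902252197266), 88.30270385742188)
top A 0.015 284 [ 0.5241 -0.0615  0.0903] [ 0.508  -0.1046  0.0162] [ 0.5441 -0.0174  0.124 ] ((525.7791748046875, -61.13062286376953), (9.125877380371094, 89.78816223144531), 19.602270126342773)
top B 0.004 613 [ 0.4806 -0.3085  0.008 ] [ 0.4404 -0.3873  0.0041] [ 0.5321 -0.2511  0.014 ] ((486.245849609375, -319.09014892578125), (91.0001449584961, 135.76828002929688), 0.608708918094635)
top B 0.015 191 [ 0.4794 -0.3061  0.0663] [ 0.4733 -0.354   0.0151] [ 0.4883 -0.2638  0.0844] ((480.3040771484375, -308.935302734375), (10.219843864440918, 89.87334442138672), 4.578276634216309)
side A 0.004 458 [ 0.5219 -0.1191  0.009 ] [ 0.4746 -0.3829  0.004 ] [ 0.582  -0.0069  0.0139] ((523.544677734375, -196.2958984375), (102.88768768310547, 377.2796936035156), 2.1348397731781006)
side A 0.015 550 [ 0.5223 -0.0721  0.0705] [ 0.4749 -0.3384  0.0151] [ 0.5465 -0.0142  0.1226] ((511.62860107421875, -177.419
[... 847 characters left out ...]
09 0.3158] [0.5444 0.3393] [0.5344 0.3278]
  0.14 34 [0.5084 0.3154] [0.5472 0.3394] [0.5317 0.328 ]
  0.15 30 [0.5052 0.3157] [0.5493 0.3398] [0.5383 0.3274]
  0.16 41 [0.5034 0.3152] [0.556  0.3387] [0.5392 0.3266]
side 570 [0.5022 0.3149 0.0953] [0.5551 0.3442 0.168 ] [0.5297 0.3326 0.1356]
  0.1 38 [0.5099 0.3182] [0.5454 0.3407] [0.5287 0.336 ]
  0.11 61 [0.5099 0.3152] [0.5454 0.3432] [0.5275 0.3352]
  0.12 142 [0.5105 0.3149] [0.5471 0.3442] [0.5282 0.3332]
  0.13 82 [0.5089 0.3165] [0.5484 0.3427] [0.5302 0.3319]
  0.14 73 [0.5057 0.3161] [0.5499 0.3415] [0.5308 0.3309]
  0.15 84 [0.5038 0.3159] [0.5548 0.3414] [0.5299 0.3314]
  0.16 73 [0.5022 0.3159] [0.5551 0.3416] [0.5326 0.331 ]
```

Run:
```python
from h import *
t=np.load('top0.npz');s=np.load('side0.npz')
T=allcloud('top',t['d']);S=allcloud('side',s['d'])
np.set_printoptions(precision=4,suppress=True)
# tile top edge
for n,C,b in(('top',T,(268,195,318,235)),('side',S,(262,180,302,248))):
    x0,y0,x1,y1=b;c=C[y0:y1,x0:x1].reshape(-1,3)
    for lo,hi in((.03,.113),(.113,.126),(.03,.126)):
        q=c[(c[:,2]>lo)&(c[:,2]<hi)&(abs(c[:,1]+.06)<.055)]
        r=cv2.minAreaRect((q[:,:2]*1000).astype(np.float32))
        w=np.linalg.svd(q[:,:2]-q[:,:2].mean(0))[2][0]
        print(n,lo,len(q),q.mean(0),r,'pca yaw',np.degrees(np.arctan(-w[0]/w[1])))
# foot sides of tile A by colour, top: contour
p=t['p'].astype(int);m=((p[...,0]-p[...,2]>15)&(p[...,0]<140)).astype(np.uint8)
M=np.zeros_like(m);M[195:235,268:318]=m[195:235,268:318];print('brown',M.sum())
# tin front wall from top: points z .078-.092 near front
c=T[150:225,110:230].reshape(-1,3);q=c[(c[:,2]>.075)&(c[:,2]<.095)]
r=cv2.minAreaRect((q[:,:2]*1000).astype(np.float32));print('tin rect',len(q),r)
f=q[(q[:,0]<.55)&(q[:,1]<.3)];print(len(f));a=np.polyfit(f[:,1],f[:,0],1);print('front wall yaw',np.degrees(np.arctan(-a[0])),'x at y=.328',np.polyval(a,.328))
c=S.reshape(-1,3);q=c[(c[:,2]>.03)&(c[:,2]<.095)&(c[:,0]<.56)&(c[:,0]>.49)&(c[:,1]>.12)&(c[:,1]<.39)]
print(len(q))
for y in np.arange(.12,.39,.03):
    k=q[(q[:,1]>=y)&(q[:,1]<y+.03)]
    if len(k):print(round(y,2),len(k),np.percentile(k[:,0],[2,50,98]))
```

```text
top 0.03 143 [ 0.5223 -0.061   0.0721] ((522.722900390625, -61.89617156982422), (7.469048023223877, 90.08897399902344), 14.534351348876953) pca yaw 18.738299740993245
top 0.113 125 [ 0.5262 -0.0616  0.1196] ((526.34912109375, -61.00493621826172), (8.219755172729492, 89.07420349121094), 19.42896270751953) pca yaw 19.287472549299217
top 0.03 268 [ 0.5242 -0.0613  0.0942] ((525.7906494140625, -61.12657165527344), (9.101726531982422, 89.78816223144531), 19.602270126342773) pca yaw 19.115961593499712
side 0.03 359 [ 0.5269 -0.0492  0.072 ] ((528.3952026367188, -60.12491226196289), (9.143598556518555, 94.37812805175781), 19.37715721130371) pca yaw 21.329698584472467
side 0.113 82 [ 0.5272 -0.055   0.1193] ((527.890869140625, -59.55655288696289), (8.784423828125, 93.95378112792969), 19.50554084777832) pca yaw 19.44884099180254
side 0.03 441 [ 0.527  -0.0503  0.0808] ((528.238525390625, -59.91576385498047), (9.3004789352417, 94.876708984375), 19.37715721130371) pca yaw 20.92609215469445
brown 758
tin rect 509 ((601.8440551757812, 252.9339599609375), (173.11021423339844, 246.10536193847656), 1.2697516679763794)
70
front wall yaw 1.3606357478469837 x at y=.328 0.5206412720454596
1190
0.12 345 [0.5194 0.5417 0.5596]
0.15 55 [0.5185 0.553  0.5593]
0.18 36 [0.5195 0.5218 0.5555]
0.21 31 [0.5219 0.5293 0.547 ]
0.24 16 [0.5236 0.5238 0.5248]
0.27 11 [0.5234 0.5253 0.5261]
0.3 86 [0.5199 0.5267 0.5374]
0.33 158 [0.5158 0.5279 0.5407]
0.36 452 [0.5286 0.5433 0.5593]
```

Run:
```python
from h import *
t=np.load('top0.npz');s=np.load('side0.npz')
np.set_printoptions(precision=4,suppress=True)
def br(p):return np.clip(p.astype(float)*2.2,0,255).astype(np.uint8)
crop(br(s['p']),245,240,310,340,6,'pics/a.png')
crop(br(t['p']),115,180,225,230,7,'pics/b.png')
print(onz('side',[(269.3,322.7),(280.7,249.3)],.085))
```

```text
[[0.5256 0.3685 0.085 ]
 [0.518  0.1404 0.085 ]]
```

View pics/a.png

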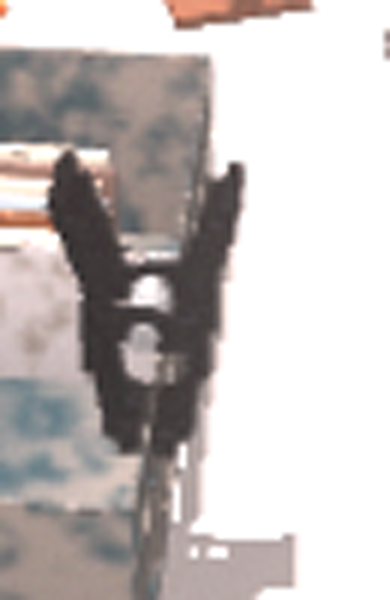

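View pics/b.png

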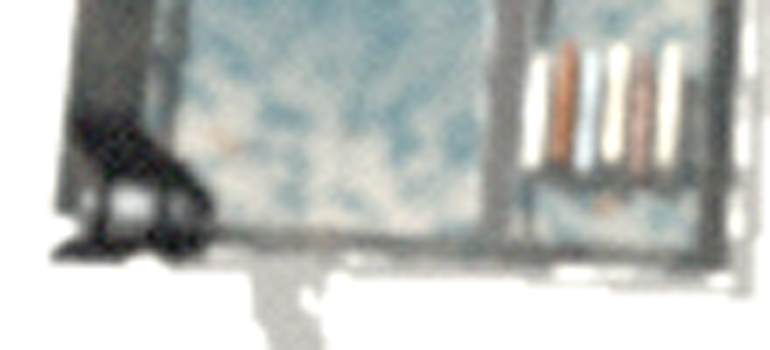

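Run:
```python
from h import *
np.set_printoptions(precision=4,suppress=True)
P=onz('top',[(145.7,213.6),(215,217.4)],.085);print(P,np.degrees(np.arctan2(-(P[0]-P[1])[0],(P[0]-P[1])[1])))
# handle tips: side crop a far tip (68,160) outer, near tip (235,170)
print(onz('side',[(245+68/6,240+160/6),(245+235/6,240+170/6)],.163))
# clip slices, x midpoint from side cloud
s=np.load('side0.npz');t=np.load('top0.npz')
# top handle tips px in crop b: near handle outer tip edge y-range (55..200,250)
print(onz('top',[(115+52/7,180+255/7),(115+210/7,180+255/7),(115+72/7,180+115/7)],.163))
```

```text
[[0.5211 0.3118 0.085 ]
 [0.513  0.1355 0.085 ]] -2.632871215996149
[[0.551  0.316  0.163 ]
 [0.5029 0.3183 0.163 ]]
[[0.5031 0.3389 0.163 ]
 [0.5036 0.2864 0.163 ]
 [0.5507 0.3353 0.163 ]]
```

Request:
servo_tool(plan=[{"gripper":-1,"travel":[0.04,-0.026,-0.01],"turn":-4},{"gripper":-1,"travel":[0.08,-0.052,-0.02],"turn":-8},{"gripper":-1,"travel":[0.12,-0.08,-0.03],"turn":-12},{"gripper":-1,"travel":[0.16,-0.105,-0.03],"turn":-16},{"gripper":-1,"travel":[0.2,-0.13,-0.03],"turn":-20},{"gripper":-1,"travel":[0.24,-0.157,-0.03],"turn":-24},{"gripper":-1,"travel":[0.28,-0.182,-0.03],"turn":-28},{"gripper":-1,"travel":[0.313,-0.205,-0.03],"turn":-32},{"gripper":-1,"travel":[0.34,-0.244,-0.03],"turn":-36},{"gripper":-1,"travel":[0.367,-0.283,-0.03],"turn":-40},{"gripper":-1,"travel":[0.394,-0.322,-0.03],"turn":-44},{"gripper":-1,"travel":[0.42,-0.361,-0.03],"turn":-48}], squeeze=30)

```text
time: 1.3
tool_pos: [0.4601, -0.0143, 0.261]
ee_rot: [0.817, 0.576, -0.0, -0.0]
wrist_force: [1.1, -1.1, 0.0]
gripper_width: 0.0857
```

Request:
servo_tool(plan=[{"gripper":-1,"travel":[0.04,-0.006,0],"turn":-3},{"gripper":-1,"travel":[0.085,-0.013,0],"turn":-6},{"gripper":-1,"travel":[0.13,-0.02,0],"turn":-9},{"gripper":-1,"travel":[0.175,-0.0265,0],"turn":-12},{"gripper":-1,"travel":[0.22,-0.033,0],"turn":-15},{"gripper":-1,"travel":[0.265,-0.04,0],"turn":-17.6},{"gripper":-1,"travel":[0.31,-0.047,0],"turn":-17.6},{"gripper":-1,"travel":[0.335,-0.0506,0],"turn":-17.6},{"gripper":-1,"travel":[0.3462,-0.0523,0],"turn":-17.6},{"gripper":-1,"travel":[0.3462,-0.0523,0],"turn":-17.6},{"gripper":-1,"travel":[0.3462,-0.0523,0],"turn":-17.6}])

```text
time: 2.4
tool_pos: [0.5286, 0.3255, 0.261]
ee_rot: [0.721, 0.693, -0.001, 0.001]
wrist_force: [0.1, -0.1, 0.2]
gripper_width: 0.0853
```

Run:
```python
from h import *
np.set_printoptions(precision=4,suppress=True)
s=read_state();print(s['tool_pos'],R.from_quat(s['ee_rot']).as_matrix(),s['joint_positions'])
p,d=snapshot('side');cv2.imwrite('pics/s1.png',p[:,:,::-1]);np.savez('s1.npz',p=p,d=d)
crop(np.clip(p*1.8,0,255).astype(np.uint8),215,170,345,320,4,'pics/s1c.png')
```

```text
[0.5286 0.3255 0.261 ] [[ 0.0397  0.9992 -0.0001]
 [ 0.9992 -0.0397 -0.0022]
 [-0.0022 -0.     -1.    ]] [-0.1769  0.5303 -0.6734  1.2205  0.3233  1.4971 -0.8446]
```

View pics/s1c.png

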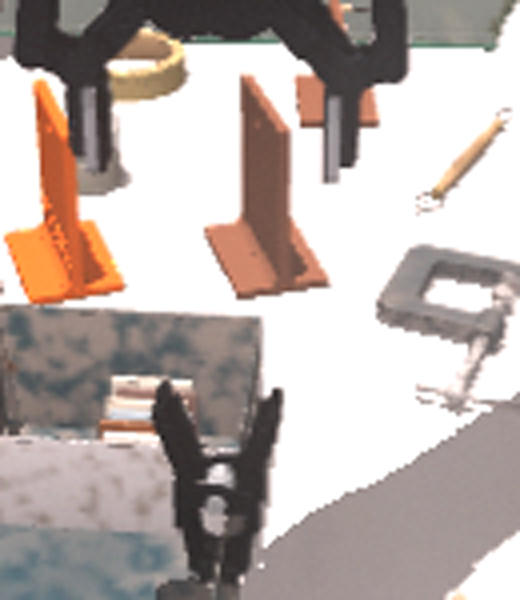

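Run:
```python
from h import *
np.set_printoptions(precision=4,suppress=True)
f=np.load('s1.npz');C=allcloud('side',f['d']);p=f['p']
print(proj('side',[[.5286,.3255,.261],[.5286,.3365,.261],[.5286,.3365,.274]]))
m=np.zeros(p.shape[:2],bool);m[170:225,225:320]=1
m&=(C[...,1]>.29)&(C[...,1]<.37)&(C[...,2]>.2)
q=C[m]
for z in np.arange(.255,.31,.005):
    k=q[(q[:,2]>=z)&(q[:,2]<z+.005)]
    if len(k):
        a=k[k[:,0]<.5286];b=k[k[:,0]>.5286]
        print(round(z,3),len(a),len(b),a[:,0].min() if len(a) else 0,a[:,0].max() if len(a) else 0,b[:,0].min()if len(b) else 0,b[:,0].max()if len(b) else 0,np.percentile(k[:,1],[2,50,98]))
```

```text
[[268.0547 220.0173]
 [267.4957 223.4312]
 [267.3723 216.1254]]
0.275 8 15 0.47973147723222387 0.4843775764522755 0.5703283466353054 0.5764719623201495 [0.3176 0.3325 0.337 ]
0.28 18 21 0.4737322490027461 0.4844640810832932 0.570038635660634 0.5828607422948606 [0.3171 0.333  0.3374]
0.285 28 31 0.4722967104611884 0.48455881451456984 0.5703187786239166 0.5844501677616495 [0.3159 0.3329 0.3373]
0.29 27 37 0.47241280126315843 0.4846590817155477 0.5701618082836136 0.5843311622978267 [0.3137 0.3326 0.3386]
0.295 24 28 0.47254818404352017 0.484748384198215 0.570139142805535 0.5843261238010297 [0.3142 0.3322 0.3371]
0.3 28 36 0.47269671893887466 0.4848592290123483 0.5700369915632262 0.5835668717676116 [0.3117 0.3323 0.3384]
0.305 27 29 0.472817809316553 0.4849319753902333 0.5705002925625541 0.5832510626776064 [0.3193 0.3324 0.3371]
```

Request:
servo_tool(plan=[{"gripper":-1,"travel":[0.003,0.0014,0.025],"turn":0},{"gripper":-1,"travel":[0.003,0.0014,0.05],"turn":0},{"gripper":-1,"travel":[0.003,0.0014,0.075],"turn":0},{"gripper":-1,"travel":[0.003,0.0014,0.1],"turn":0},{"gripper":-1,"travel":[0.003,0.0014,0.12],"turn":0},{"gripper":-1,"travel":[0.003,0.0014,0.133],"turn":0},{"gripper":-1,"travel":[0.003,0.0014,0.133],"turn":0},{"gripper":-1,"travel":[0.003,0.0014,0.133],"turn":0}])

```text
time: 3.25
tool_pos: [0.5304, 0.3297, 0.1292]
ee_rot: [0.721, 0.693, 0.001, 0.0]
wrist_force: [-0.0, 0.5, 0.3]
gripper_width: 0.0853
```

Run:
```python
from h import *
np.set_printoptions(precision=4,suppress=True)
s=read_state();print(s['tool_pos'],s['wrist_force'])
p,d=snapshot('side');np.savez('s2.npz',p=p,d=d)
crop(np.clip(p*1.8,0,255).astype(np.uint8),215,200,345,330,5,'pics/s2c.png')
```

```text
[0.5304 0.3297 0.1292] [-0.0088  0.5047  0.3004]
```

View pics/s2c.png

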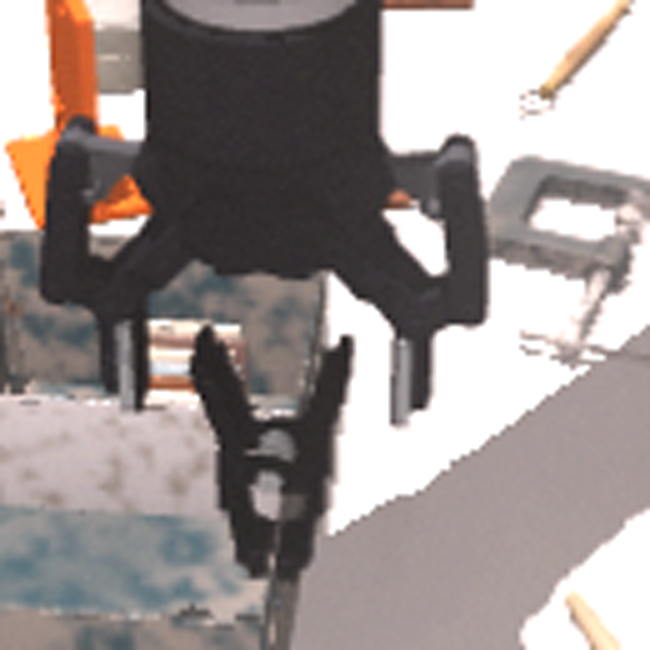

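Run:
```python
from h import *
np.set_printoptions(precision=4,suppress=True)
f=np.load('s2.npz');C=allcloud('side',f['d']);p=f['p']
m=np.zeros(p.shape[:2],bool);m[225:320,215:320]=1
m&=(C[...,1]>.30)&(C[...,1]<.36)&(C[...,2]>.09)&(C[...,0]<.6)&(C[...,0]>.46)
q=C[m]
for z in np.arange(.095,.2,.005):
    k=q[(q[:,2]>=z)&(q[:,2]<z+.005)]
    if len(k)<3: continue
    x=np.sort(k[:,0]);g=np.where(np.diff(x)>.006)[0]
    print(round(z,3),[(round(a[0],4),round(a[-1],4)) for a in np.split(x,g+1)],np.percentile(k[:,1],[2,50,98]))
```

```text
0.095 [(np.float64(0.5141), np.float64(0.5177)), (np.float64(0.5377), np.float64(0.5423))] [0.3222 0.3385 0.3409]
0.1 [(np.float64(0.5124), np.float64(0.5161)), (np.float64(0.5386), np.float64(0.5439))] [0.3224 0.338  0.3408]
0.105 [(np.float64(0.51), np.float64(0.5159)), (np.float64(0.5404), np.float64(0.5457))] [0.318  0.3386 0.3411]
0.11 [(np.float64(0.5099), np.float64(0.5141)), (np.float64(0.5408), np.float64(0.5455))] [0.3193 0.3389 0.3407]
0.115 [(np.float64(0.5099), np.float64(0.5454))] [0.3174 0.3398 0.3428]
0.12 [(np.float64(0.5106), np.float64(0.5468))] [0.3161 0.339  0.3441]
0.125 [(np.float64(0.5105), np.float64(0.547))] [0.3156 0.3366 0.3428]
0.13 [(np.float64(0.5106), np.float64(0.5191)), (np.float64(0.5365), np.float64(0.5467))] [0.3176 0.3386 0.342 ]
0.135 [(np.float64(0.5089), np.float64(0.5175)), (np.float64(0.5381), np.float64(0.5484))] [0.3158 0.3382 0.3404]
0.14 [(np.float64(0.4835), np.float64(0.4835)), (np.float64(0.5072), np.float64(0.5157)), (np.float64(0.5414), np.float64(0.5483)), (np.float64(0.5725), np.float64(0.5727))] [0.3166 0.338  0.3412]
0.145 [(np.
[... 948 characters left out ...]
 [0.315  0.3336 0.3417]
0.17 [(np.float64(0.4741), np.float64(0.4873)), (np.float64(0.5719), np.float64(0.5854))] [0.3165 0.3372 0.3414]
0.175 [(np.float64(0.4742), np.float64(0.4874)), (np.float64(0.572), np.float64(0.5847))] [0.3223 0.3371 0.3419]
0.18 [(np.float64(0.4711), np.float64(0.4859)), (np.float64(0.5726), np.float64(0.5897))] [0.3303 0.3377 0.3431]
0.185 [(np.float64(0.4615), np.float64(0.4875)), (np.float64(0.5735), np.float64(0.5987))] [0.3315 0.3389 0.3443]
0.19 [(np.float64(0.4615), np.float64(0.4925)), (np.float64(0.5681), np.float64(0.5996))] [0.3191 0.3376 0.3432]
0.195 [(np.float64(0.4601), np.float64(0.4972)), (np.float64(0.5666), np.float64(0.6))] [0.317  0.336  0.3442]
```

Request:
servo_tool(plan=[{"gripper":-1,"travel":[0,-0.0017,0],"turn":0},{"gripper":-1,"travel":[0,-0.0017,0],"turn":0},{"gripper":1,"travel":[0,-0.0017,0],"turn":0},{"gripper":1,"travel":[0,-0.0017,0],"turn":0},{"gripper":1,"travel":[0,-0.0017,0],"turn":0},{"gripper":1,"travel":[0,-0.0017,0],"turn":0},{"gripper":1,"travel":[0,-0.0017,0],"turn":0},{"gripper":1,"travel":[0,-0.0017,0],"turn":0},{"gripper":1,"travel":[0,-0.0017,0],"turn":0},{"gripper":1,"travel":[0,-0.0017,0],"turn":0},{"gripper":1,"travel":[0,-0.0017,0],"turn":0},{"gripper":1,"travel":[0,-0.0017,0],"turn":0}], squeeze=30)

```text
time: 4.5
tool_pos: [0.528, 0.3304, 0.1283]
ee_rot: [0.72, 0.694, 0.0, -0.0]
wrist_force: [0.5, -0.5, -0.9]
gripper_width: 0.0263
```

Run:
```python
from h import *
np.set_printoptions(precision=4,suppress=True)
s=read_state();print(s['tool_pos'],s['wrist_force'],s['gripper_width'])
p,d=snapshot('side');np.savez('s3.npz',p=p,d=d)
crop(np.clip(p*1.8,0,255).astype(np.uint8),215,200,345,330,5,'pics/s3c.png')
```

```text
[0.528  0.3304 0.1283] [ 0.5209 -0.49   -0.9443] 0.026283572996367514
```

View pics/s3c.png

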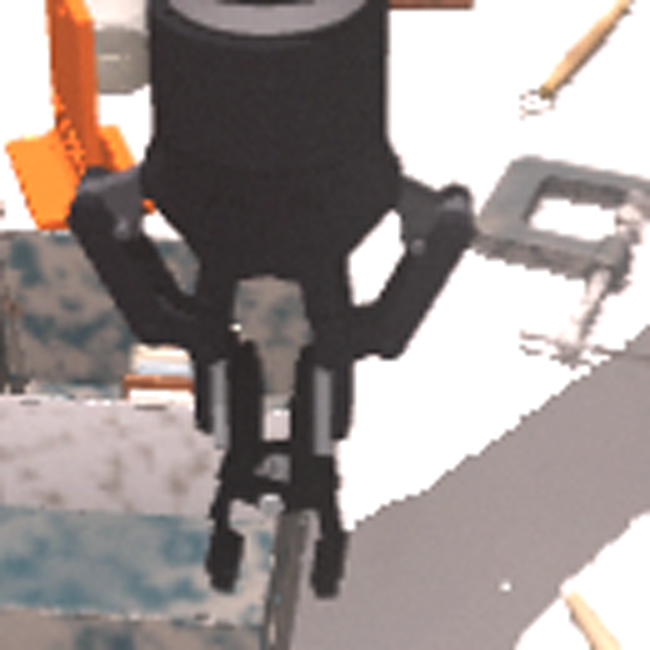

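Request:
servo_tool(plan=[{"gripper":1,"travel":[0,0,-0.01],"turn":0},{"gripper":1,"travel":[0,0,-0.025],"turn":0},{"gripper":1,"travel":[0,0,-0.045],"turn":0},{"gripper":1,"travel":[0,0,-0.065],"turn":0},{"gripper":1,"travel":[0,0,-0.085],"turn":0},{"gripper":1,"travel":[0,0,-0.105],"turn":0},{"gripper":1,"travel":[0,0,-0.12],"turn":0},{"gripper":1,"travel":[0,0,-0.13],"turn":0},{"gripper":1,"travel":[0,0,-0.13],"turn":0},{"gripper":1,"travel":[0,0,-0.13],"turn":0},{"gripper":1,"travel":[0,0,-0.13],"turn":0}])

```text
time: 5.65
tool_pos: [0.5276, 0.3299, 0.2573]
ee_rot: [0.72, 0.694, -0.001, -0.0]
wrist_force: [-0.3, -0.3, -0.7]
gripper_width: 0.0265
```

Run:
```python
from h import *
np.set_printoptions(precision=4,suppress=True)
s=read_state();print(s['tool_pos'],s['wrist_force'],s['gripper_width'],s['ee_rot'])
tp=s['tool_pos']
p,d=snapshot('side');np.savez('s4.npz',p=p,d=d)
crop(np.clip(p*1.8,0,255).astype(np.uint8),215,120,345,250,5,'pics/s4c.png')
C=allcloud('side',d)
m=(C[...,1]>.29)&(C[...,1]<.37)&(C[...,2]>.15)&(C[...,2]<.36)&(abs(C[...,0]-tp[0])<.07);q=C[m]
for z in np.arange(.15,.31,.005):
    k=q[(q[:,2]>=z)&(q[:,2]<z+.005)]
    if len(k)<3: continue
    x=np.sort(k[:,0]);g=np.where(np.diff(x)>.005)[0]
    print(round(z,3),len(k),[(float(round(a[0],4)),float(round(a[-1],4))) for a in np.split(x,g+1)],np.percentile(k[:,1],[2,50,98]))
```

```text
[0.5276 0.3299 0.2573] [-0.347  -0.2927 -0.6885] 0.02651543761923703 [ 0.7204  0.6936 -0.001  -0.0001]
0.195 18 [(0.5056, 0.5122), (0.5418, 0.5483)] [0.336  0.3384 0.3409]
0.2 55 [(0.5056, 0.5142), (0.5399, 0.55)] [0.3165 0.3359 0.3397]
0.205 52 [(0.5028, 0.5109), (0.5409, 0.5517)] [0.3165 0.3338 0.3401]
0.21 21 [(0.5043, 0.509), (0.5451, 0.5497)] [0.3156 0.3369 0.3405]
0.215 22 [(0.5046, 0.5089), (0.5443, 0.5495)] [0.3218 0.3378 0.3414]
0.22 20 [(0.505, 0.5089), (0.5439, 0.5476)] [0.3181 0.3379 0.3403]
0.225 19 [(0.5063, 0.5106), (0.5437, 0.5477)] [0.3266 0.3385 0.341 ]
0.23 33 [(0.505, 0.5105), (0.5296, 0.5296), (0.5433, 0.549)] [0.3159 0.3377 0.34  ]
0.235 58 [(0.5067, 0.5473)] [0.318  0.3394 0.3427]
0.24 94 [(0.5068, 0.547)] [0.3177 0.3387 0.3432]
0.245 104 [(0.51, 0.5442)] [0.3174 0.3378 0.3427]
0.25 42 [(0.512, 0.5215), (0.5325, 0.5438)] [0.3163 0.3385 0.3402]
0.255 44 [(0.5074, 0.5215), (0.5327, 0.5467)] [0.3153 0.3381 0.3406]
0.26 58 [(0.5044, 0.5214), (0.5325, 0.55)] [0.3172 0.3384 0.3411]
0.265 78 [(0.5012, 0.5213), (0.5325, 0.5531)] [0.3173 0.3383 0.3413]
0.27 87 [(0.5, 0.5213), (0.5324, 0.5528)] [0.3166 0.3381 0.3409]
0.275 91 [(0.5, 0.5213), (0.5322, 0.5542)] [0.3173 0.3379 0.3406]
0.28 86 [(0.5, 0.5211), (0.5322, 0.5541)] [0.3177 0.338  0.3403]
0.285 99 [(0.5002, 0.5197), (0.5344, 0.554)] [0.3164 0.3368 0.3407]
0.29 77 [(0.5014, 0.5182), (0.5356, 0.554)] [0.3171 0.3369 0.3407]
0.295 59 [(0.4984, 0.5138), (0.5404, 0.5566)] [0.3232 0.3375 0.3412]
0.3 84 [(0.4862, 0.5119), (0.5418, 0.5684)] [0.3259 0.339  0.3429]
0.305 125 [(0.4818, 0.5118), (0.541, 0.5723)] [0.3198 0.3396 0.3433]
```

View pics/s4c.png

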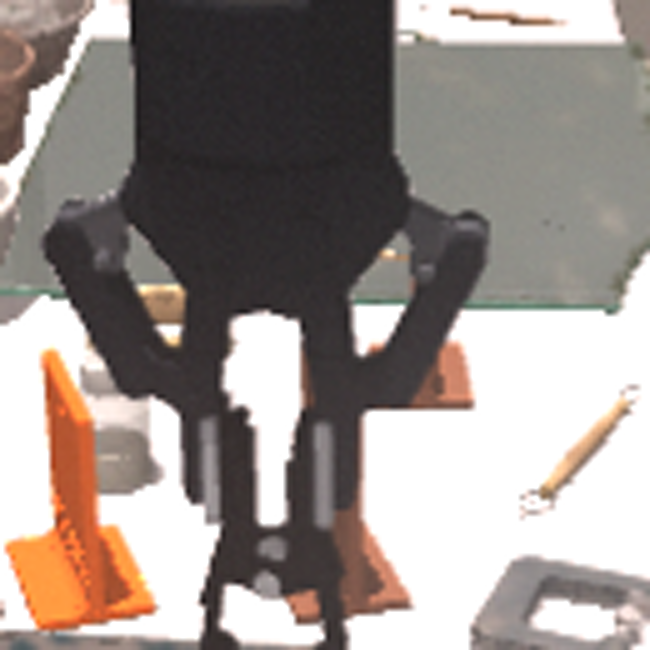

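Request:
servo_tool(plan=[{"gripper":1,"travel":[-0.015,0.0006,0],"turn":-1},{"gripper":1,"travel":[-0.045,0.0017,0],"turn":-3},{"gripper":1,"travel":[-0.08,0.003,0],"turn":-5},{"gripper":1,"travel":[-0.12,0.0046,0],"turn":-7},{"gripper":1,"travel":[-0.16,0.006,0],"turn":-9.5},{"gripper":1,"travel":[-0.2,0.0077,0],"turn":-12},{"gripper":1,"travel":[-0.24,0.0092,0],"turn":-14.5},{"gripper":1,"travel":[-0.28,0.0108,0],"turn":-17},{"gripper":1,"travel":[-0.315,0.0121,0],"turn":-19},{"gripper":1,"travel":[-0.345,0.0133,0],"turn":-20.5},{"gripper":1,"travel":[-0.37,0.0142,0],"turn":-21.6},{"gripper":1,"travel":[-0.39,0.015,0],"turn":-21.6}])

```text
time: 6.9
tool_pos: [0.5275, -0.0624, 0.2574]
ee_rot: [0.579, 0.816, -0.001, -0.001]
wrist_force: [0.2, -0.6, -1.1]
gripper_width: 0.0266
```

Request:
servo_tool(plan=[{"gripper":1,"travel":[0,0,0],"turn":0},{"gripper":1,"travel":[0,0,0],"turn":0},{"gripper":1,"travel":[0,0,0],"turn":0},{"gripper":1,"travel":[0,0,0],"turn":0}])

```text
time: 7.3
tool_pos: [0.5282, -0.0579, 0.2583]
ee_rot: [0.576, 0.817, 0.0, -0.0]
wrist_force: [0.2, -0.9, -0.1]
gripper_width: 0.0268
```

```bash
cat > look.py <<'E'
from h import *
import sys
np.set_printoptions(precision=4,suppress=True)
s=read_state();tp=s['tool_pos'];M=R.from_quat(s['ee_rot']).as_matrix()
print(tp,s['wrist_force'],s['gripper_width'],'yaw',np.degrees(np.arctan2(M[1,0],M[0,0])),'z',M[:,2],s['joint_positions'],s['time'])
n=sys.argv[1]
p,d=snapshot('side');P2,d2=snapshot('top');np.savez(n+'.npz',p=p,d=d,p2=P2,d2=d2)
u,v=proj('side',tp)[0].astype(int)
crop(np.clip(p*1.8,0,255).astype(np.uint8),u-50,v-50,u+60,v+70,5,'pics/'+n+'s.png')
u,v=proj('top',tp)[0].astype(int)
crop(np.clip(P2*1.8,0,255).astype(np.uint8),u-50,v-50,u+60,v+50,6,'pics/'+n+'t.png')
C=allcloud('side',d)
# tool-plane coords: squeeze axis e = tool y, along a = tool x
e=M[:,1];a=M[:,0]
Q=C.reshape(-1,3);pp=p.reshape(-1,3).astype(int);rel=Q-tp;
E_=rel@e;A_=rel@a
br=(pp[:,0]-pp[:,2]>12)
def rep(m,z0,z1,lab):
    for z in np.arange(z0,z1,.005):
        k=m&(Q[:,2]>=z)&(Q[:,2]<z+.005)
        if k.sum()<3: continue
        x=np.sort(E_[k]);g=np.where(np.diff(x)>.005)[0]
        print(lab,round(z,3),k.sum(),[(float(round(w[0],4)),float(round(w[-1],4))) for w in np.split(x,g+1)],np.percentile(A_[k],[2,50,98]))
box=(abs(E_)<.06)&(abs(A_)<.06)
tip=tp[2]-.061
rep(box&~br&(abs(A_)<.02),tip-.005,tp[2]+.03,'clip')
rep(box&br,.06,.13,'tile')
for nm,dd,pq in(('side',d,p),('top',d2,P2)):
    c=allcloud(nm,dd).reshape(-1,3);r=c-tp;b=(pq.reshape(-1,3)[:,0].astype(int)-pq.reshape(-1,3)[:,2]>12)
    k=b&(abs(r@e)<.03)&(abs(r@a)<.06)&(c[:,2]>.113)&(c[:,2]<.126)
    if k.sum()>5:print(nm,k.sum(),c[k].mean(0),cv2.minAreaRect((c[k][:,:2]*1000).astype(np.float32)),'E',np.percentile((r@e)[k],[2,50,98]),'A',np.percentile((r@a)[k],[2,50,98]))
E
python3 look.py s5
```

```text
[ 0.5282 -0.0579  0.2583] [ 0.2459 -0.9304 -0.1149] 0.026828896683554707 yaw 109.60883764936186 z [ 0.0001  0.0007 -1.    ] [ 0.5942  0.3303 -0.6866  1.4929  0.2097  1.3933  0.2394] 7.3
clip 0.197 14 [(-0.0215, -0.0148), (0.0187, 0.0216)] [-0.0116  0.0057  0.0128]
clip 0.202 28 [(-0.0242, -0.014), (0.012, 0.0229)] [-0.0113  0.007   0.0114]
clip 0.207 18 [(-0.0242, -0.0184), (0.0198, 0.0232)] [-0.0121  0.0047  0.011 ]
clip 0.212 15 [(-0.0215, -0.0189), (0.0202, 0.0226)] [-0.0127  0.0039  0.0104]
clip 0.217 15 [(-0.022, -0.0182), (0.0173, 0.0214)] [-0.0086  0.0032  0.0097]
clip 0.222 17 [(-0.0214, -0.0171), (0.0177, 0.0207)] [-0.0098  0.0056  0.0122]
clip 0.227 14 [(-0.0238, -0.0172), (0.017, 0.0211)] [-0.0146  0.0057  0.0101]
clip 0.232 19 [(-0.0209, -0.0166), (-0.005, -0.0029), (0.0146, 0.0199)] [-0.0137  0.0082  0.0114]
clip 0.237 34 [(-0.0211, 0.0195)] [-0.0128  0.009   0.0144]
clip 0.242 44 [(-0.0185, 0.0178)] [-0.0144  0.0088  0.0146]
clip 0.247 38 [(-0.018, 0.0169)] [-0.015   0.0082  0.013 ]
clip 0.252 22 [(-0.0169, -0.0079), (0.0073, 0.0152)] [-0.0122  0.0079  0.0108]
clip 0.25
[... 984 characters left out ...]
41)] [-0.0466  0.0133  0.0431]
tile 0.1 19 [(-0.0038, 0.0034)] [-0.0447  0.0198  0.0452]
tile 0.105 26 [(-0.004, 0.0039)] [-0.0467  0.009   0.0435]
tile 0.11 22 [(-0.004, 0.0037)] [-0.0468  0.0158  0.0445]
tile 0.115 24 [(-0.0045, 0.0041)] [-0.035   0.0241  0.0448]
tile 0.12 50 [(-0.0051, 0.0035)] [-0.0471 -0.0003  0.0395]
side 85 [ 0.5273 -0.0542  0.1194] ((527.9923095703125, -59.6057014465332), (9.216110229492188, 94.94245910644531), 19.087980270385742) E [-0.0049  0.0012  0.0035] A [-0.0471  0.0046  0.0435]
top 18 [ 0.5132 -0.0247  0.1188] ((513.4365234375, -24.542985916137695), (7.458416938781738, 11.83543872833252), 20.22651481628418) E [-0.0065 -0.0031  0.001 ] A [0.0307 0.0362 0.0419]
```

View pics/s5s.png

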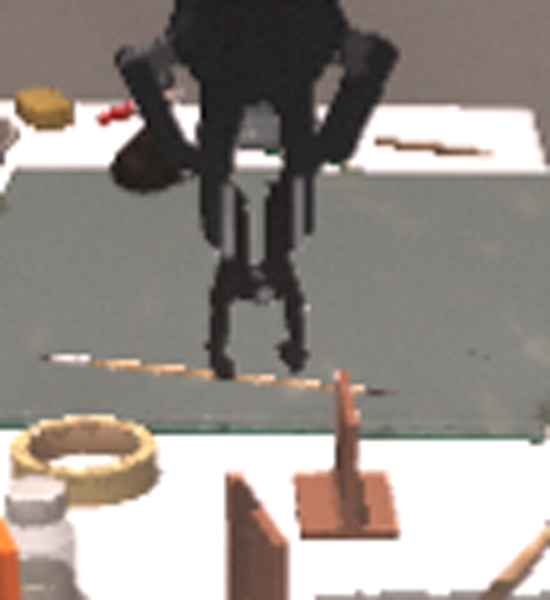

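View pics/s5t.png

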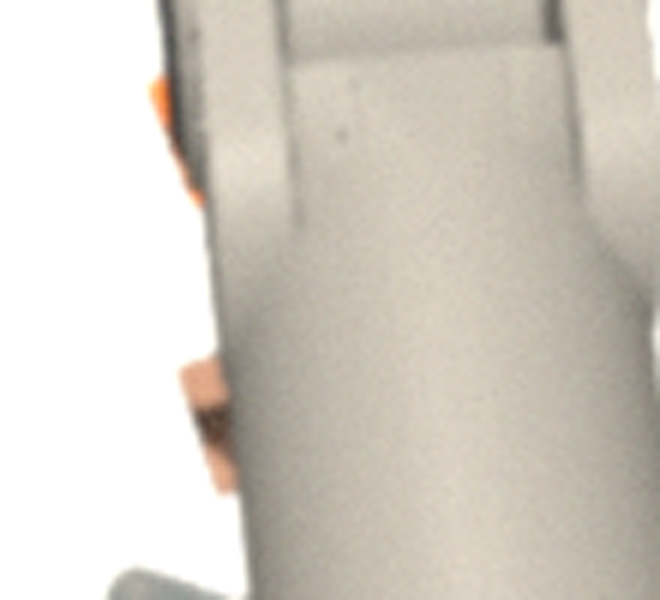

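Request:
servo_tool(plan=[{"gripper":1,"travel":[0,0,0.01],"turn":0},{"gripper":1,"travel":[0,0,0.025],"turn":0},{"gripper":1,"travel":[0,0,0.04],"turn":0},{"gripper":1,"travel":[0,0,0.052],"turn":0},{"gripper":1,"travel":[0,0,0.06],"turn":0},{"gripper":1,"travel":[0,0,0.06],"turn":0},{"gripper":1,"travel":[0,0,0.06],"turn":0},{"gripper":1,"travel":[0,0,0.06],"turn":0},{"gripper":1,"travel":[0,0,0.06],"turn":0},{"gripper":1,"travel":[0,0,0.06],"turn":0}])

```text
time: 8.4
tool_pos: [0.5286, -0.0599, 0.1988]
ee_rot: [0.578, 0.816, 0.0, 0.0]
wrist_force: [-0.2, -0.8, -1.2]
gripper_width: 0.0269
```

```bash
python3 look.py s6; python3 -c "
from bench import *
print(read_state()['tool_pos'])"
```

```text
[ 0.5286 -0.0599  0.1988] [-0.2368 -0.8217 -1.219 ] 0.026926534879681756 yaw 109.41912054540342 z [ 0.0011 -0.0002 -1.    ] [ 0.5904  0.3677 -0.6746  1.5962  0.2382  1.2605  0.2145] 8.4
clip 0.138 13 [(-0.0196, -0.0151), (0.0143, 0.0212)] [-0.01    0.0068  0.0112]
clip 0.143 22 [(-0.0258, -0.0136), (0.0128, 0.0196)] [-0.0118  0.007   0.0119]
clip 0.148 23 [(-0.022, -0.0165), (0.0164, 0.0236)] [-0.0141  0.0049  0.0127]
clip 0.153 14 [(-0.0219, -0.02), (0.0165, 0.0219)] [-0.0097  0.0039  0.0116]
clip 0.158 14 [(-0.0224, -0.018), (0.0172, 0.0216)] [-0.009   0.0066  0.0107]
clip 0.163 15 [(-0.0215, -0.0177), (0.0176, 0.0209)] [-0.0128  0.0059  0.0119]
clip 0.168 14 [(-0.0224, -0.0176), (0.0176, 0.0198)] [-0.014   0.0048  0.0102]
clip 0.173 11 [(-0.0226, -0.0171), (0.0152, 0.0201)] [-0.0111  0.0085  0.0102]
clip 0.178 34 [(-0.022, 0.0204)] [-0.015   0.0086  0.0141]
clip 0.183 40 [(-0.0194, 0.0175)] [-0.0152  0.0091  0.0146]
clip 0.188 39 [(-0.0164, 0.0165)] [-0.0144  0.0075  0.0137]
clip 0.193 24 [(-0.0166, -0.0071), (0.0061, 0.0146)] [-0.012   0.0063  0.012 ]
clip 0.198 20 [(-0.0139, -0.
[... 1004 characters left out ...]
[(-0.0039, 0.0032)] [-0.0458  0.0076  0.0462]
tile 0.105 20 [(-0.0041, 0.0038)] [-0.0417  0.0243  0.0467]
tile 0.11 23 [(-0.0039, 0.0039)] [-0.0396  0.0147  0.0457]
tile 0.115 28 [(-0.0056, 0.0039)] [-0.0278  0.0173  0.0453]
tile 0.12 40 [(-0.0048, 0.0034)] [-0.0408  0.0066  0.0446]
side 79 [ 0.5257 -0.0508  0.1191] ((527.7682495117188, -59.96004867553711), (9.473007202148438, 91.80046844482422), 19.4866886138916) E [-0.0052  0.0008  0.0038] A [-0.0386  0.012   0.0454]
top 22 [ 0.5137 -0.0259  0.1198] ((513.8779907226562, -26.049739837646484), (7.554100036621094, 14.38072681427002), 14.847636222839355) E [-0.0062 -0.0028  0.0013] A [0.0298 0.0369 0.044 ]
[ 0.52838514 -0.05995704  0.19859707]
```

View pics/s6s.png

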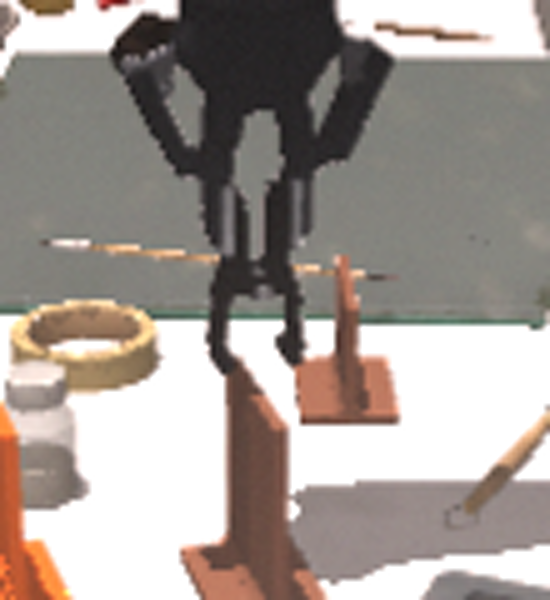

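Request:
servo_tool(plan=[{"gripper":1,"travel":[0,0,0.005],"turn":0},{"gripper":1,"travel":[0,0,0.01],"turn":0},{"gripper":1,"travel":[0,0,0.015],"turn":0},{"gripper":1,"travel":[0,0,0.02],"turn":0},{"gripper":1,"travel":[0,0,0.025],"turn":0},{"gripper":1,"travel":[0,0,0.03],"turn":0},{"gripper":1,"travel":[0,0,0.034],"turn":0},{"gripper":1,"travel":[0,0,0.034],"turn":0},{"gripper":1,"travel":[0,0,0.034],"turn":0},{"gripper":1,"travel":[0,0,0.034],"turn":0},{"gripper":1,"travel":[0,0,0.034],"turn":0},{"gripper":1,"travel":[0,0,0.034],"turn":0}])

```text
time: 9.7
tool_pos: [0.5283, -0.0599, 0.1645]
ee_rot: [0.578, 0.816, 0.0, 0.0]
wrist_force: [-0.6, -0.4, -0.3]
gripper_width: 0.0264
```

```bash
python3 look.py s7; python3 -c "
from bench import *
s=read_state();print(s['tool_pos'],s['joint_vel'])"
```

```text
[ 0.5283 -0.0599  0.1645] [-0.61   -0.4251 -0.3153] 0.026376711762098135 yaw 109.41967940979315 z [ 0.0004 -0.0001 -1.    ] [ 0.5826  0.3966 -0.6653  1.6481  0.2602  1.1869  0.1957] 9.7
clip 0.104 13 [(-0.0198, -0.0155), (0.015, 0.022)] [-0.0051  0.0084  0.0105]
clip 0.109 25 [(-0.0201, -0.0141), (0.0119, 0.0228)] [-0.0131  0.006   0.0104]
clip 0.114 16 [(-0.0223, -0.0193), (0.0168, 0.0237)] [-0.0111  0.0027  0.0105]
clip 0.119 14 [(-0.02, -0.0191), (0.0178, 0.0225)] [-0.0093  0.0025  0.0086]
clip 0.124 10 [(-0.0194, -0.019), (0.0178, 0.0211)] [-0.0117  0.0015  0.0094]
clip 0.129 14 [(-0.0196, -0.018), (0.0184, 0.021)] [-0.0129  0.001   0.011 ]
clip 0.134 12 [(-0.0196, -0.0175), (0.0147, 0.0195)] [-0.0121  0.0061  0.0112]
clip 0.139 15 [(-0.0198, -0.0169), (-0.0005, 0.0018), (0.0147, 0.0202)] [-0.0106  0.0073  0.0105]
clip 0.144 31 [(-0.02, 0.0199)] [-0.0132  0.0077  0.0133]
clip 0.149 40 [(-0.0187, 0.0188)] [-0.016   0.0086  0.0148]
clip 0.154 39 [(-0.0169, 0.015)] [-0.0131  0.0076  0.0119]
clip 0.159 20 [(-0.0174, -0.0072), (0.007, 0.0154)] [-0.0137  0.0076  0.0127]
clip 0.164 17 [
[... 1274 characters left out ...]
 0.0443]
tile 0.115 25 [(-0.0235, -0.0235), (-0.0041, 0.004)] [-0.0302  0.0131  0.046 ]
tile 0.12 45 [(-0.0231, -0.0231), (-0.0046, 0.0046)] [-0.0381  0.0068  0.0457]
side 79 [ 0.5249 -0.0509  0.1194] ((518.2730102539062, -59.91475296020508), (27.973453521728516, 87.00154113769531), 18.56304931640625) E [-0.0226  0.0009  0.004 ] A [-0.0352  0.0124  0.046 ]
top 22 [ 0.5138 -0.0259  0.1195] ((514.0963745117188, -25.950361251831055), (7.49520206451416, 14.637811660766602), 17.979515075683594) E [-0.0059 -0.0023  0.0014] A [0.0297 0.0368 0.0439]
[ 0.52828208 -0.05994077  0.16443681] [ 3.28368775e-04  3.92882151e-04 -2.50678231e-04  2.24850206e-03
 -4.53207445e-04  4.52940332e-05 -4.53489885e-04]
```

View pics/s7s.png

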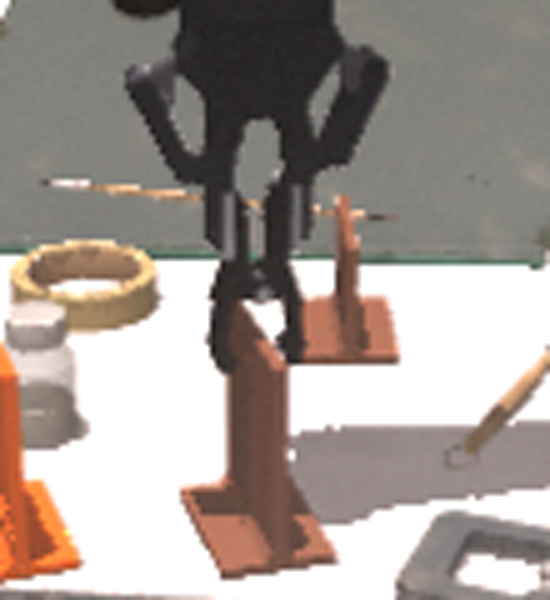

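```bash
python3 -c "
from bench import *
print(sign_off());s=read_state();print(s['time'],s['tool_pos'],s['gripper_width'])"
```

```text
the job is handed in; nothing more can be done
None
the job is handed in; nothing more can be done
```

The job is handed in at about 9.8 s. I squeezed the clip open on the tin's front wall with a 30 N grip, lifted it straight off, and carried it to the taller brown tile. It is held there, open over the middle of the top edge. `sign_off` gave no verdict, so the figures below are my own last measurements.

**Last checks, just before handing in:**
- **Clip opening:** the finger opening was 26.4 mm, so the handles were at their stop. The jaw tips measured about 29 mm apart.
- **Jaw position:** there was one jaw on each side of the wall, about 10 mm clear of it. The tips were about 15 mm below the top edge and within about 2 mm of its middle.
- **Contact and stillness:** the side picture and depth showed no contact with the tile. The wrist force was under 1 N, and the arm was at rest.
- **Tile:** it measured within about 1 mm of its starting place.

**Where readings disagreed:**
- The side camera read x about 1 mm low against the arm. I therefore aligned the clip to the tile within that one view.
- Before the grasp, my first position for the clip was 1.7 mm off in x. I corrected it before closing.
- The tilt of the tin's front wall came out as +1.3° from depth, but −1.9° to −2.6° from the image edges. I used −2.2°.
- At the tile, the arm hid most of the top camera's view, so the final fit rests on the side camera alone.

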